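# Roll two guide rollers onto their inspection lines

### The job

Two steel guide rollers lie parked along the stop bar of the inspection plate. Push each roller on the upper half of its bare steel middle with the shut fingertips, to roll it across the plate until it lies centred along the black line of its own side, with the line showing at both ends, and leave both rollers at rest there. Do not drag the rollers, lift them or pick them up, and leave the small things on and around the plate where they are.

Things in the scene. Friction and masses are not known exactly. Their poses are not given: they have to be found in the camera images.
- plate: Grey inspection plate fixed to the bench, 220 (x) x 280 (y) x 12 mm; origin at the centre of its underside, on the bench, so its upper face is 12 mm up. Own x points away from the robot: the rolling direction (turned up to 0.25 rad). Aluminium stop bar along its robot-side edge, x = -110 to -100 mm, 8 mm above the upper face; lip along the far edge, x = 104 to 110 mm, 6 mm above it.
- thick_roller: Thicker roller, 80 mm long, about 0.45 kg: slippery polished steel body, 40 mm diameter, with a black rubber O-ring, 44 mm diameter and 5 mm wide, 32 mm either side of the middle; it rests and rolls on the rings. Lies in the left or right half of the plate, at plate x = -77 mm, against or within 5 mm of the stop bar. Origin at its middle, on its axis; own y is the cylinder axis.
- thin_roller: Thinner roller in the other half: body 32 mm, O-rings 36 mm in diameter, 80 mm long, about 0.30 kg, otherwise like the thick one. Both roll ahead of a fingertip that pushes the rear flank at or a little above mid-height (over the stop bar at first) and, pushed at 30 mm/s, stop within about 2 mm of where the push ends. A fingertip bearing down on the crown may run over the roller.
- line_a: Black line, 3 mm wide and 112 mm long, flat on the upper face of the plate's left half (plate y = +72 mm), parallel to the stop bar. Origin at its middle, on the upper face; own y runs along the line, own x points across it, away from the robot.
- line_b: The same black line on the plate's right half (plate y = -72 mm), at its own distance from the stop bar; origin and axes as for line_a.
- loupe: Loose black eye loupe, 37 mm diameter, 38 mm high, standing on the plate near the middle of its far edge; origin at the centre of its underside. To be left alone.
- nut_jar: Loose white jar with a screw cap, 44 mm diameter, 61 mm high, standing on the bench right of the plate; origin at the centre of its underside. To be left alone.
- tweezers: Loose dark tweezers, 120 x 12 x 9 mm, lying on the bench left of the plate; origin at the centre of the underside. To be left alone.
- hex_key_1: Loose dark hex key, 78 x 25 x 6 mm, lying on the bench left of the plate, nearer the robot than the tweezers; origin at the centre of the underside. To be left alone.
Mind the look-alikes: they are no part of the job. What is shaped like the thin_roller but brown or yellow is not meant.

How it is judged:
At the end, for the whole second after the job is handed in: Each roller lies on the plate on the line of the half it started in: its axis within 6 mm of the line's centre, within 16 mm of the line's middle lengthwise and parallel to it within 0.12 rad (7 degrees), at rest (under 5 mm/s) (((x of thick_roller in the frame of line_a between -0.006 and 0.006 m and y of thick_roller in the frame of line_a between -0.016 and 0.016 m and z of thick_roller in the frame of line_a between 0.018 and 0.026 m and angle between the y axis of thick_roller and the y axis of line_a, either way round below 0.12 rad and linear speed of each of thick_roller, thin_roller below 0.005 m/s and x of thin_roller in the frame of line_b between -0.006 and 0.006 m and y of thin_roller in the frame of line_b between -0.016 and 0.016 m and z of thin_roller in the frame of line_b between 0.014 and 0.022 m and angle between the y axis of thin_roller and the y axis of line_b, either way round below 0.12 rad) or (x of thick_roller in the frame of line_b between -0.006 and 0.006 m and y of thick_roller in the frame of line_b between -0.016 and 0.016 m and z of thick_roller in the frame of line_b between 0.018 and 0.026 m and angle between the y axis of thick_roller and the y axis of line_b, either way round below 0.12 rad and linear speed of each of thick_roller, thin_roller below 0.005 m/s and x of thin_roller in the frame of line_a between -0.006 and 0.006 m and y of thin_roller in the frame of line_a between -0.016 and 0.016 m and z of thin_roller in the frame of line_a between 0.014 and 0.022 m and angle between the y axis of thin_roller and the y axis of line_a, either way round below 0.12 rad))); the robot touches nothing.
It fails at once if a roller is lifted more than 6 mm off the plate (z of thick_roller in the frame of plate above 0.04 m or z of thin_roller in the frame of plate above 0.036 m).
It fails at once if a roller is dragged along the plate without rolling (it has gone 22 to 36 mm but turned less than 0.5 rad) ((distance of thick_roller from where it was at the start of the episode between 0.022 and 0.036 m and angle between thick_roller's own z axis and vertical below 0.5 rad) or (distance of thin_roller from where it was at the start of the episode between 0.022 and 0.036 m and angle between thin_roller's own z axis and vertical below 0.5 rad)).
It fails at once if the loupe, the jar, the tweezers or the hex key is moved more than 12 mm (distance of any of loupe, nut_jar, tweezers, hex_key_1 from where it was at the start of the episode above 0.012 m).
It also fails if it takes over 58 s, if anything falls off the work surface, if the arm or the gripper's body presses on something with over 40 N, if the wrist force passes 120 N, or if a joint passes its speed limit or range.

### The arm

A 6-joint arm with a two-finger parallel gripper is mounted at the origin on a cart in front of the work surface, level with it; the furniture and walls round the work are solid. World frame = base frame: x ahead of the robot, y to its left, z up, the work surface at z = 0. Lengths are in m, angles in rad, forces in N, time in s.
With the tool pointing down it reaches from about 0.35 to 0.85 m from the base axis. Payload 8.1 kg.
Tool frame: the origin (TCP) lies on the mounting face of the last link; the fingertips stand 186 mm ahead of it and the grasp point (between the pads) lies 167 mm ahead of it (grip_point_offset is the distance from the TCP to the grasp point, in m); z points along the fingers, y is the direction in which the jaws open and shut (so a half turn about z gives the same grasp; the last joint's range is limited). The gripper opens to 93 mm and grips with 3 to 60 N. Pads are 15 mm wide; open, the fingers measure 128 mm over their backs; the gripper's body (75 mm by 188 mm) begins 65 mm behind the grasp point.
Start: joints at [1.04, 0.13, 1.488, -0, 1.523, -0.085], TCP at [0.259, 0.541, 0.405] pointing down, gripper open.
Joint ranges: [-2.96, 2.96], [-0.89, 2.26], [0.02, 2.5], [-1.34, 4.48], [0, 2.73], [-2.66, 2.66]. Speed limits (rad/s): [2.39, 2.39, 2.79, 3.14, 3.14, 3.14].

### API

Orientations are given as a rotation vector (axis times angle).
In Python, from plant import read_state, read_camera, close_job, grip_point_offset gives the robot as it stands.
- The arm moves only by the shell command python3 -m creep 'ROWS' [OPENING] [FORCE]. ROWS is JSON, a list of rows, each a list of 2 entries, a list of its own where there are three numbers: the shift along the tool's x, y, z in cm, then the turn, a rotation vector about the tool's x, y, z in degrees. In form: [[[tx, ty, tz], [rx, ry, rz]], ...]. A call has 1 to 12 rows; each row shifts and turns the commanded pose from where the row before left it, along the tool's axes as they then stand; what a row does not reach is not made up. A row lasts 1/12 s, in which the tool goes at most 41.7 mm and 7.16 degrees, less where a joint would pass 70% of its speed; a pose out of reach is approached as far as the arm can. A call is refused whole if a number of a shift passes 4.17 or a number of a turn 7.16, either way. A call with a gripper value outside its range is refused whole. OPENING is the opening in per cent of the stroke, from 0 (shut) to 100 (fully open), set as the call begins (- or left out, the last holds). The fingers move at their own pace and stop on an object; FORCE is the grip in N (left out, the last holds). Time passes only in rows, so rows that do not move let the fingers close. It gives the time, the measured TCP pose, the force and the opening at its end, in the units of the state.
- read_state(): the state, without advancing time (a new reading comes with each control period).
- read_camera(name): name is "scene" or "top" or "wrist"; returns a dict with "img" (420x560x3 uint8, red, green, blue), "K" (3x3 intrinsics, pixels), "T" (4x4, takes a point from camera to world coordinates). Camera axes: x right, y down, z forward; pixel columns grow to the right and rows downward; lengths in m; the calibration is good to about 2 mm. A picture is of the moment at which its call begins. There is no depth.
- close_job(): hands the job in, once; it reports no verdict.
The state is a dict: "t": time; "q": joint angles; "dq": joint speeds; "joint_torque": joint torques, N m; "tool_pos": TCP position; "orientation": TCP orientation; "force": force on the tool from outside, world axes, zero at the start; "wrist_torque": the same for the moment, N m; "opening": finger opening in m.
Only numpy, scipy, OpenCV 4.12 (cv2) and the standard library are available. Lean on these libraries where they do the work, as an engineer would, in place of code of your own. Each camera call takes 0.05 s, during which the arm holds its last target.

## Working session

There is one attempt and no reset: what is moved stays moved. The work goes in short steps, Python scripts to look and compute and a shell command to move; the robot and the scene stay as the last step left them, time stands still between calls to the robot, and variables do not carry over. Pictures are saved under pics/ and viewed, and the job is handed in when it is done.

```bash
mkdir -p pics; ls; python3 - <<'E'
from plant import *
import cv2
s=read_state(); print(s['t'],s['tool_pos'],s['orientation'],s['opening'],s['force'])
for n in['scene','top','wrist']:
    c=read_camera(n); cv2.imwrite(f'pics/{n}0.png',c['img'][:,:,::-1]); print(n,c['K'].round(1).tolist(),c['T'].round(4).tolist())
E
```

```text
pics
0.0 [0.25856613 0.54118036 0.4037232 ] [-6.94276945e-01 -3.06335628e+00  2.63749775e-03] 0.0931451717818382 [ 0.5801667  -0.23325236  0.35929722]
scene [[397.1, 0.0, 285.8], [0.0, 397.1, 205.4], [0.0, 0.0, 1.0]] [[0.6824, -0.4977, 0.5353, 0.1264], [-0.7309, -0.4694, 0.4954, -0.4181], [0.0048, -0.7294, -0.6841, 0.6541], [0.0, 0.0, 0.0, 1.0]]
top [[523.9, 0.0, 278.9], [0.0, 523.9, 212.8], [0.0, 0.0, 1.0]] [[-0.0198, -0.9908, 0.1337, 0.456], [-0.9998, 0.0201, 0.001, -0.0146], [-0.0036, -0.1337, -0.991, 1.0065], [0.0, 0.0, 0.0, 1.0]]
wrist [[307.5, 0.0, 277.2], [0.0, 307.5, 209.0], [0.0, 0.0, 1.0]] [[0.4304, 0.8764, 0.216, 0.199], [0.9026, -0.4174, -0.1049, 0.5711], [-0.0018, 0.2401, -0.9707, 0.3835], [0.0, 0.0, 0.0, 1.0]]
```

View pics/top0.png

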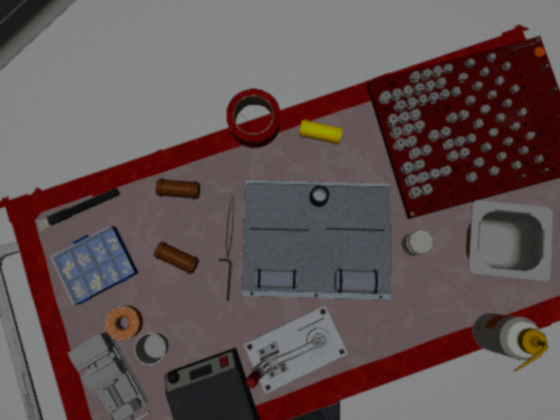

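View pics/scene0.png

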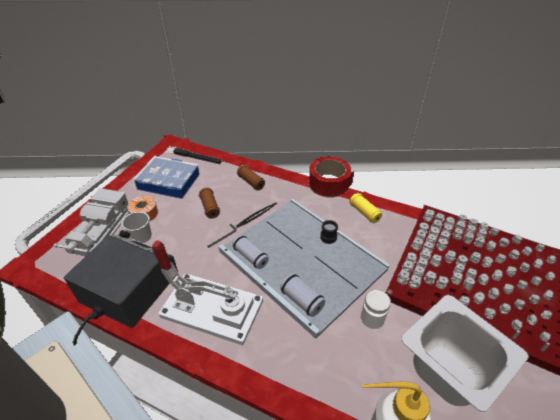

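```bash
cat > h.py <<'E'
import numpy as np,cv2
from plant import *
def ray(c,u,v,z):
    K,T=np.array(c['K']),np.array(c['T'])
    d=T[:3,:3]@np.linalg.solve(K,[u,v,1]); o=T[:3,3]
    return o+d*(z-o[2])/d[2]
def proj(c,P):
    K,T=np.array(c['K']),np.array(c['T'])
    p=T[:3,:3].T@(np.array(P,float)-T[:3,3]); p=K@p; return p[:2]/p[2]
E
python3 - <<'E'
import cv2
a=cv2.imread('pics/top0.png')[165:315,225:410]
cv2.imwrite('pics/topcrop0.png',cv2.resize(a,None,fx=4,fy=4,interpolation=2))
E
```

```text
(no output)
```

View pics/topcrop0.png

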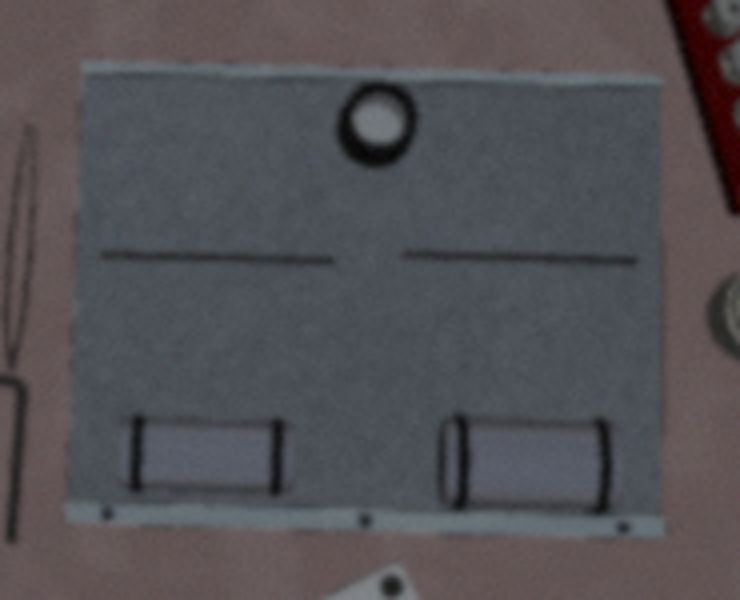

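The steel ringed cylinders are the two rollers. The thin one is in the left half (top px 277,279) and the thick one in the right half (357,281). The brown cylinders (178,188 and 176,257) and the yellow one (321,131) are look-alikes, and have no rings. Next I measure positions.

```bash
cat > meas.py <<'E'
from h import *
def dark(c,th=45,box=(244,392,183,292)):
    g=c['img'].max(axis=2); m=(g<th).astype(np.uint8)
    M=np.zeros_like(m); x0,x1,y0,y1=box; M[y0:y1,x0:x1]=m[y0:y1,x0:x1]; return M
if __name__=='__main__':
    c=read_camera('top')
    for th in (45,60):
        n,l,st,ce=cv2.connectedComponentsWithStats(dark(c,th),connectivity=8)
        for i in range(1,n):
            if st[i,4]>8:
                ys,xs=np.nonzero(l==i)
                print(th,st[i].tolist(),ce[i].round(1), 'w z12',ray(c,*ce[i],0.012).round(4))
E
python3 meas.py
python3 - <<'E'
from h import *
c=read_camera('top')
f=lambda u,v:(225+(u+.5)/4-.5,165+(v+.5)/4-.5)
for nm,a,b,z in [('lineL',(102,254),(333,261),.012),('lineR',(403,254),(637,261),.012),('stop near edge top',(66,521),(664,534),.020),('stop far edge',(70,502),(664,515),.020),('lip near',(84,73),(662,82),.018)]:
    p,q=ray(c,*f(*a),z),ray(c,*f(*b),z); d=p-q
    print(nm,p[:2].round(4),q[:2].round(4),((p+q)/2)[:2].round(4),'len',np.linalg.norm(d).round(4),'yaw',np.arctan2(-d[0],d[1]).round(4))
for nm,rs,z in [('thinrings',[(135,455),(278,457)],.048),('thickrings',[(461,462),(604,465)],.056)]:
    # ring top centre
    p,q=[ray(c,*f(*a),z-.012) for a in rs]; d=p-q
    print(nm,p.round(4),q.round(4),((p+q)/2).round(4),np.linalg.norm(d).round(4),'yaw',np.arctan2(-d[0],d[1]).round(4))
E
```

```text
45 [309, 186, 20, 21, 174] [318.5 196.7] w z12 [ 0.6199 -0.0906  0.012 ]
45 [258, 269, 3, 19, 37] [258.6 278.1] w z12 [0.4668 0.0269 0.012 ]
45 [338, 269, 4, 23, 51] [340.3 280.6] w z12 [ 0.4591 -0.1267  0.012 ]
45 [293, 270, 3, 19, 36] [293.7 278.7] w z12 [ 0.4645 -0.0391  0.012 ]
45 [374, 270, 4, 22, 42] [375.7 280.4] w z12 [ 0.4582 -0.1933  0.012 ]
60 [309, 185, 21, 22, 224] [318.7 196.1] w z12 [ 0.621  -0.0908  0.012 ]
60 [255, 228, 35, 2, 40] [270.5 228.8] w z12 [0.5597 0.0028 0.012 ]
60 [293, 229, 15, 2, 25] [299.7 229.6] w z12 [ 0.5572 -0.0527  0.012 ]
60 [332, 228, 52, 3, 80] [358.3 229.1] w z12 [ 0.5559 -0.1645  0.012 ]
60 [257, 269, 5, 19, 55] [258.8 278. ] w z12 [0.4671 0.0266 0.012 ]
60 [337, 268, 6, 24, 63] [340.1 279.9] w z12 [ 0.4604 -0.1264  0.012 ]
60 [373, 269, 5, 23, 70] [375.7 280.1] w z12 [ 0.4588 -0.1933  0.012 ]
60 [292, 270, 5, 19, 56] [293.7 278.6] w z12 [ 0.4646 -0.0392  0.012 ]
60 [334, 272, 2, 18, 21] [334.9 280.6] w z12 [ 0.4593 -0.1165  0.012 ]
lineL [0.5618 0.0417] [ 0.5563 -0.0683] [ 0.559  -0.0133] len 0.1102 yaw -0.0506
lineR [ 0.5589 -0.1018] [ 0.5533 -0.2131] [ 0.5561 -0.1575] len 0.1115 yaw -0.0502
stop near edge top [0.4365 0.0596] [ 0.425  -0.2181] [ 0.4307 -0.0793] len 0.2779 yaw -0.0412
stop far edge [0.4452 0.0576] [ 0.4337 -0.2185] [ 0.4394 -0.0805] len 0.2764 yaw -0.0414
lip near [0.6487 0.0489] [ 0.6386 -0.2279] [ 0.6436 -0.0895] len 0.277 yaw -0.0363
thinrings [0.4661 0.0264 0.036 ] [ 0.4639 -0.0393  0.036 ] [ 0.465  -0.0065  0.036 ] 0.0657 yaw -0.0337
thickrings [ 0.4599 -0.1224  0.044 ] [ 0.4573 -0.1874  0.044 ] [ 0.4586 -0.1549  0.044 ] 0.0651 yaw -0.0406
```

```bash
cat > go.py <<'E'
import sys
from h import *
from scipy.spatial.transform import Rotation as R
YAW=-0.042
e=np.array([np.cos(YAW),np.sin(YAW),0]);n=np.array([-e[1],e[0],0])
def togo(p):
    s=read_state(); r=R.from_rotvec(s['orientation']); Rt=R.from_matrix(np.c_[-e,n,[0,0,-1]])
    dr=(r.inv()*Rt).as_rotvec(degrees=True)
    print('t',round(s['t'],2),'pos',np.round(s['tool_pos'],4),'turn tool deg',dr.round(2),'F',np.round(s['force'],1),'open',round(s['opening'],4))
    d=np.array(p)-s['tool_pos']; print('shift cm now-axes',(r.inv().apply(d)*100).round(2),'aligned axes',(Rt.inv().apply(d)*100).round(2))
if __name__=='__main__': togo([float(a) for a in sys.argv[1:4]])
E
python3 go.py 0.433 -0.005 0.30
python3 -m creep '[[[0,0,0],[0,0,-5.8]],[[0,0,0],[0,0,-5.8]],[[0,0,0],[0,0,-5.8]],[[0,0,0],[0,0,-5.8]]]' 0 20
python3 go.py 0.433 -0.005 0.30
```

```text
t 0.25 pos [0.2586 0.5413 0.4042] turn tool deg [-5.000e-02 -1.000e-02 -2.314e+01] F [-0.4 -0.4 -0.2] open 0.0931
shift cm now-axes [-39.29 -41.76  10.46] aligned axes [-19.72 -53.85  10.42]
t: 0.58
tool_pos: [0.2587, 0.5413, 0.4046]
orientation: [-0.056, -3.141, 0.0]
force: [-0.5, 0.2, -0.5]
opening: 0.0709
t 0.58 pos [0.2587 0.5413 0.4046] turn tool deg [-0.01 -0.01  0.35] F [-0.5  0.2 -0.5] open 0.0709
shift cm now-axes [-19.38 -53.97  10.47] aligned axes [-19.71 -53.85  10.46]
```

```bash

python3 -m creep '[[[-1.6,-1.8,0],[0,0,0.3]],[[-1.6,-3.5,0],[0,0,0]],[[-1.6,-3.7,0],[0,0,0]],[[-1.6,-3.7,0],[0,0,0]],[[-1.6,-3.7,0],[0,0,0]],[[-1.6,-3.7,0],[0,0,0]],[[-1.6,-3.7,0],[0,0,0]],[[-1.6,-3.7,0],[0,0,0]],[[-1.6,-3.7,0],[0,0,0]],[[-1.6,-3.7,0],[0,0,0]],[[-1.6,-3.7,0],[0,0,0]],[[-1.6,-3.7,0],[0,0,0]]]'
python3 go.py 0.433 -0.005 0.30
```

```text
t: 1.58
tool_pos: [0.4312, 0.1081, 0.405]
orientation: [0.072, 3.14, 0.0]
force: [0.7, 0.6, -0.0]
opening: 0.0005
t 1.58 pos [0.4312 0.1081 0.405 ] turn tool deg [ 0.01  0.04 -0.22] F [ 0.7  0.6 -0. ] open 0.0005
shift cm now-axes [ -0.69 -11.29  10.49] aligned axes [ -0.66 -11.29  10.5 ]
```

```bash

python3 -m creep '[[[0,-2.5,1.5],[0,0,0]],[[0,-2.5,2],[0,0,0]],[[0,-2.5,2],[0,0,0]],[[0,-1.5,2],[0,0,0]],[[0,-0.7,1.5],[0,0,0]],[[0,0,0.5],[0,0,0]],[[0,0,0],[0,0,0]],[[0,0,0],[0,0,0]]]'
python3 go.py 0.433 -0.005 0.25
python3 - <<'E'
from h import *
for n in['scene','top','wrist']:
    cv2.imwrite(f'pics/{n}1.png',read_camera(n)['img'][:,:,::-1])
a=cv2.imread('pics/scene1.png');b=cv2.imread('pics/wrist1.png')
cv2.imwrite('pics/c1.png',np.hstack([cv2.resize(a[100:380,150:420],(400,415)),cv2.resize(b,(400,300))[0:300].copy() if 0 else cv2.copyMakeBorder(cv2.resize(b,(400,300)),0,115,0,0,0)]))
E
```

```text
t: 2.25
tool_pos: [0.4268, 0.0136, 0.3103]
orientation: [0.072, 3.141, 0.0]
force: [1.0, 0.5, 0.8]
opening: 0.0005
t 2.25 pos [0.4268 0.0136 0.3103] turn tool deg [ 0.01  0.01 -0.23] F [1.  0.5 0.8] open 0.0005
shift cm now-axes [-0.71 -1.83  6.03] aligned axes [-0.7  -1.83  6.03]
```

View pics/c1.png

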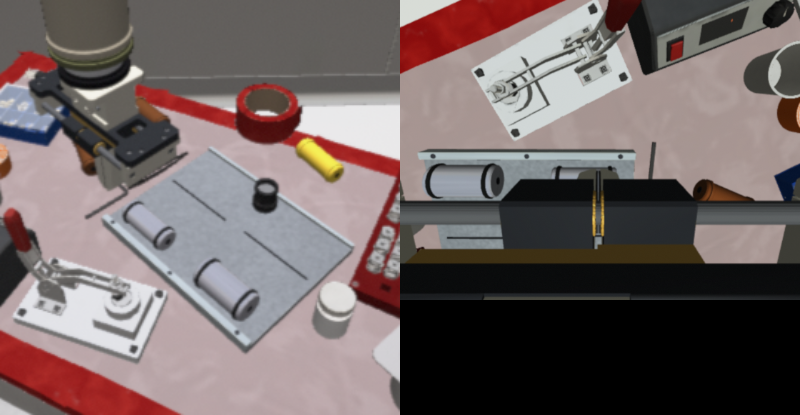

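```bash
python3 - <<'E'
from h import *
a=read_camera('top');b=read_camera('scene')
for (u,v),(x,y) in [((252,380),(158,247)),((250,384),(156,241)),((320,338),(230,300))]:
    P=[ray(a,u,v,z) for z in np.arange(0,.3,.01)]
    d=[np.linalg.norm(proj(b,p)-[x,y]) for p in P]; i=int(np.argmin(d)); print(P[i].round(3),round(d[i],1))
E
python3 -m creep '[[[0,-0.9,0.5],[0,0,0]],[[-0.3,-0.9,1.5],[0,0,0]],[[0,0,1.5],[0,0,0]],[[0,0,1.2],[0,0,0]],[[0,0,0.8],[0,0,0]],[[0,0,0.3],[0,0,0]],[[0,0,0],[0,0,0]]]'
python3 go.py 0.433 -0.005 0.219
python3 - <<'E'
from h import *
a=read_camera('scene')['img'][:,:,::-1];b=read_camera('top')['img'][:,:,::-1]
cv2.imwrite('pics/c2.png',np.hstack([cv2.resize(a[150:350,180:380],(400,400),interpolation=2),cv2.resize(b[170:370,220:420],(400,400),interpolation=2)]))
E
```

```text
[0.306 0.034 0.15 ] 2.9
[0.301 0.037 0.16 ] 0.6
[ 0.358 -0.083  0.05 ] 5.1
t: 3.08
tool_pos: [0.4284, -0.0051, 0.251]
orientation: [-0.072, -3.139, -0.0]
force: [-0.3, 0.3, 0.0]
opening: 0.0005
t 3.08 pos [ 0.4284 -0.0051  0.251 ] turn tool deg [ 0.   -0.08 -0.23] F [-0.3  0.3  0. ] open 0.0005
shift cm now-axes [-0.46  0.03  3.2 ] aligned axes [-0.45  0.03  3.2 ]
```

View pics/c2.png

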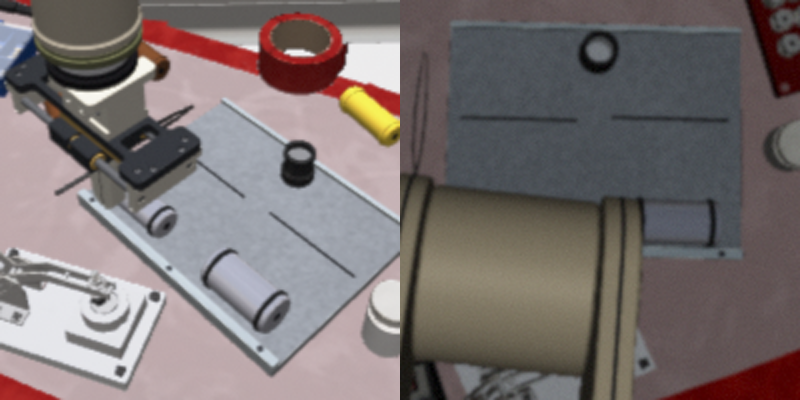

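```bash

python3 -m creep '[[[0,0,0.6],[0,0,0]],[[0,0,1.2],[0,0,0]],[[0,0,0.9],[0,0,0]],[[0,0,0.4],[0,0,0]],[[0,0,0.1],[0,0,0]],[[0,0,0],[0,0,0]]]'
python3 go.py 0.433 -0.005 0.219
python3 - <<'E'
from h import *
a=read_camera('scene')['img'][:,:,::-1];b=read_camera('wrist')['img'][:,:,::-1]
cv2.imwrite('pics/c3.png',np.hstack([cv2.resize(a[170:290,190:310],(400,400),interpolation=2),cv2.resize(b,(400,400),interpolation=2)]))
E
```

```text
t: 3.68
tool_pos: [0.4286, -0.0049, 0.2194]
orientation: [-0.072, -3.14, -0.0]
force: [-0.6, 0.6, 0.3]
opening: 0.0004
t 3.68 pos [ 0.4286 -0.0049  0.2194] turn tool deg [ 0.   -0.05 -0.23] F [-0.6  0.6  0.3] open 0.0004
shift cm now-axes [-0.44  0.01  0.04] aligned axes [-0.44  0.01  0.04]
```

View pics/c3.png

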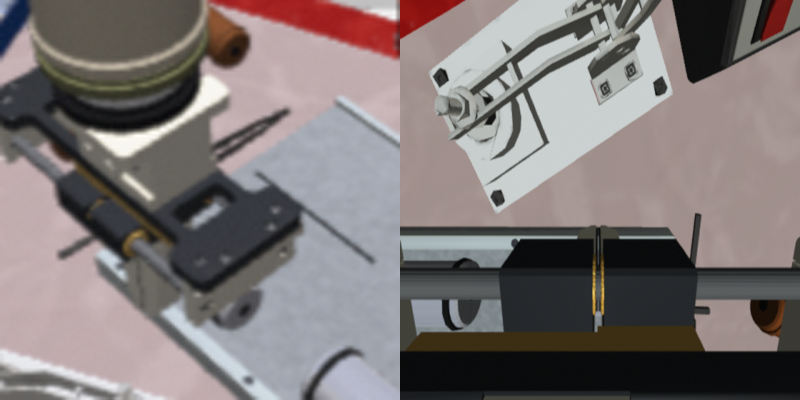

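```bash

python3 -m creep '[[[-0.25,0,0],[0,0,0]],[[-0.25,0,0],[0,0,0]],[[-0.25,0,0],[0,0,0]],[[-0.2,0,0],[0,0,0]],[[-0.2,0,0],[0,0,0]],[[-0.2,0,0],[0,0,0]],[[-0.2,0,0],[0,0,0]],[[-0.2,0,0],[0,0,0]],[[-0.25,0,0],[0,0,0]],[[-0.25,0,0],[0,0,0]],[[-0.25,0,0],[0,0,0]],[[-0.25,0,0],[0,0,0]]]'
python3 go.py 0.4286 -0.0049 0.2194
python3 - <<'E'
from h import *
a=read_camera('scene')['img'][:,:,::-1];b=read_camera('wrist')['img'][:,:,::-1]
cv2.imwrite('pics/c4.png',np.hstack([cv2.resize(a[170:290,190:310],(400,400),interpolation=2),cv2.resize(b,(400,400),interpolation=2)]))
E
```

```text
t: 4.78
tool_pos: [0.4565, -0.0062, 0.2197]
orientation: [-0.072, -3.141, 0.0]
force: [-0.2, -0.2, -0.3]
opening: 0.0008
t 4.78 pos [ 0.4565 -0.0062  0.2197] turn tool deg [-0.   -0.   -0.23] F [-0.2 -0.2 -0.3] open 0.0008
shift cm now-axes [2.79 0.   0.03] aligned axes [2.79 0.01 0.03]
```

View pics/c4.png

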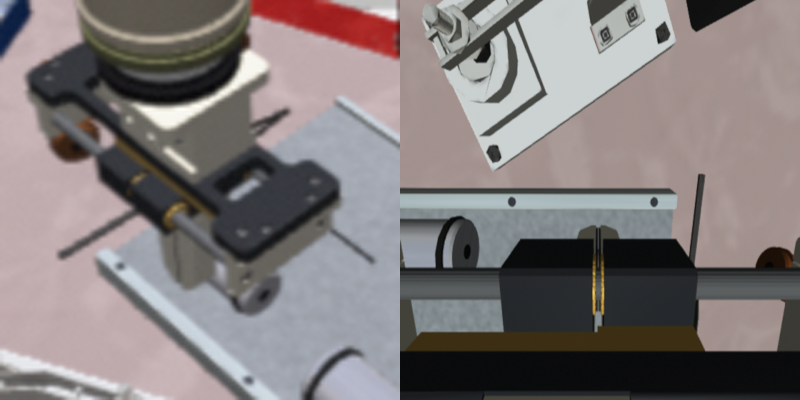

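```bash

python3 -m creep '[[[-0.2,0,0],[0,0,0]],[[-0.25,0,0],[0,0,0]],[[-0.25,0,0],[0,0,0]],[[-0.25,0,0],[0,0,0]],[[-0.25,0,0],[0,0,0]],[[-0.25,0,0],[0,0,0]],[[-0.25,0,0],[0,0,0]],[[-0.25,0,0],[0,0,0]],[[-0.25,0,0],[0,0,0]],[[-0.25,0,0],[0,0,0]],[[-0.25,0,0],[0,0,0]],[[-0.25,0,0],[0,0,0]]]'
python3 -m creep '[[[-0.25,0,0],[0,0,0]],[[-0.25,0,0],[0,0,0]],[[-0.25,0,0],[0,0,0]],[[-0.25,0,0],[0,0,0]],[[-0.25,0,0],[0,0,0]],[[-0.25,0,0],[0,0,0]],[[-0.25,0,0],[0,0,0]],[[-0.25,0,0],[0,0,0]],[[-0.25,0,0],[0,0,0]],[[-0.25,0,0],[0,0,0]],[[-0.25,0,0],[0,0,0]],[[-0.15,0,0],[0,0,0]]]'
python3 go.py 0.4286 -0.0049 0.2194
python3 - <<'E'
from h import *
a=read_camera('scene')['img'][:,:,::-1];b=read_camera('top')['img'][:,:,::-1]
cv2.imwrite('pics/c5.png',np.hstack([cv2.resize(a[170:290,210:330],(400,400),interpolation=2),cv2.resize(b[170:310,230:370],(400,400),interpolation=2)]))
E
```

```text
t: 5.88
tool_pos: [0.486, -0.0076, 0.2198]
orientation: [0.072, 3.141, 0.0]
force: [-0.2, 0.2, 0.4]
opening: 0.0004
t: 6.88
tool_pos: [0.515, -0.0089, 0.2198]
orientation: [0.072, 3.141, -0.0]
force: [0.7, 0.5, 0.4]
opening: -0.0001
t 6.88 pos [ 0.515  -0.0089  0.2198] turn tool deg [-0.    0.01 -0.24] F [0.7 0.5 0.4] open -0.0001
shift cm now-axes [8.65 0.01 0.04] aligned axes [8.65 0.04 0.04]
```

View pics/c5.png

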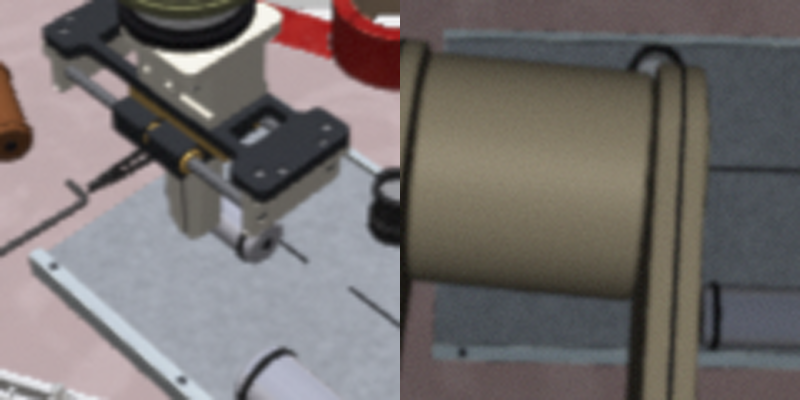

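```bash
cat > sc.py <<'E'
from h import *
from go import e,n
def pl(P,o): d=np.array(P)-o; return round(float(d@e)*1e3,1),round(float(d@n)*1e3,1)
LA=np.array([.559,-.0133,.012]);LB=np.array([.5561,-.1575,.012])
E
python3 - <<'E'
from sc import *
c=read_camera('scene')
print('end face',pl(ray(c,289.2,242.6,.030),LA))
# right ends of line A in scene
print('line A right end',proj(c,LA-.056*n), 'line B left end',proj(c,LB+.056*n))
b=c['img'][:,:,::-1]; cv2.imwrite('pics/c6.png',cv2.resize(b[210:270,250:330],(800,600),interpolation=2))
E
```

```text
end face (-20.9, -36.5)
line A right end [302.56274948 248.01189239] line B left end [314.78742173 255.63169668]
```

View pics/c6.png

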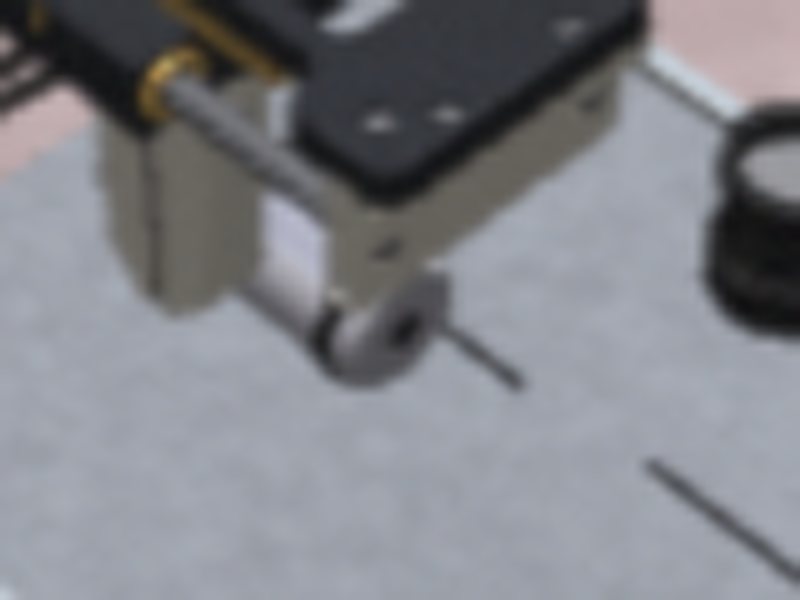

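```bash

python3 -m creep '[[[-0.2,0,0],[0,0,0]],[[-0.25,0,0],[0,0,0]],[[-0.25,0,0],[0,0,0]],[[-0.25,0,0],[0,0,0]],[[-0.25,0,0],[0,0,0]],[[-0.25,0,0],[0,0,0]],[[-0.25,0,0],[0,0,0]],[[-0.2,0,0],[0,0,0]],[[0,0,0],[0,0,0]],[[0,0,0],[0,0,0]],[[0,0,0],[0,0,0]]]'
python3 - <<'E'
from sc import *
c=read_camera('scene')
b=c['img'][:,:,::-1]; cv2.imwrite('pics/c7.png',cv2.resize(b[210:270,250:330],(800,600),interpolation=2))
E
```

```text
t: 7.95
tool_pos: [0.5336, -0.0098, 0.2197]
orientation: [-0.072, -3.141, 0.0]
force: [0.2, 0.8, -0.3]
opening: 0.0007
```

View pics/c7.png

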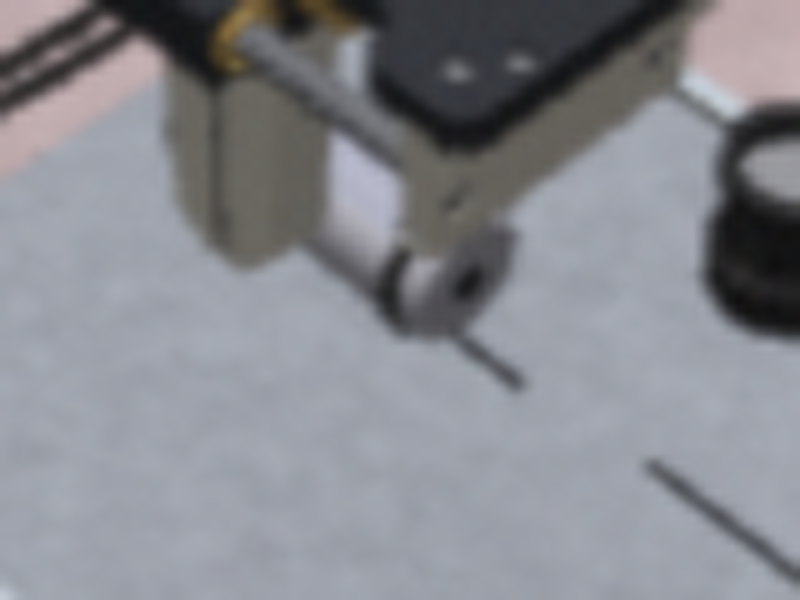

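```bash
python3 - <<'E'
from sc import *
c=read_camera('scene')
for u,v in [(462,278),(458,280),(466,276)]: print(pl(ray(c,250+u/10,210+v/10,.030),LA))
E
python3 go.py 0.427 -0.1534 0.223
```

```text
(-0.8, -37.3)
(-1.8, -37.1)
(0.2, -37.5)
t 8.05 pos [ 0.5336 -0.0098  0.2197] turn tool deg [ 0.   -0.01 -0.24] F [-0.4  0.8 -0.3] open 0.0008
shift cm now-axes [  9.98 -14.84  -0.33] aligned axes [ 10.04 -14.8   -0.33]
```

```bash

python3 -m creep '[[[0.3,0,0],[0,0,0]],[[0.7,0,0],[0,0,0]],[[0.7,0,-0.5],[0,0,0]],[[0.5,0,-1.5],[0,0,0]],[[0.5,0,-1.5],[0,0,0]],[[0.7,-1,-0.8],[0,0,0]],[[1.0,-2.2,0],[0,0,0]],[[1.3,-3,0],[0,0,0]],[[1.3,-3,0],[0,0,0]],[[1.3,-3,0],[0,0,0]],[[1.3,-1.8,0],[0,0,0]],[[0.8,-0.8,0],[0,0,0]]]'
python3 -m creep '[[[0,0,0],[0,0,0]],[[0,0,0],[0,0,0]]]'
python3 go.py 0.4236 -0.1534 0.223
python3 - <<'E'
from sc import *
b=read_camera('scene')['img'][:,:,::-1];a=read_camera('top')['img'][:,:,::-1]
cv2.imwrite('pics/c8.png',np.hstack([cv2.resize(b[170:350,200:380],(400,400),interpolation=2),cv2.resize(a[170:310,240:380],(400,400),interpolation=2)]))
E
```

```text
t: 9.05
tool_pos: [0.4212, -0.1545, 0.2626]
orientation: [-0.075, -3.14, 0.001]
force: [-0.1, 0.8, 0.5]
opening: 0.0006
t: 9.22
tool_pos: [0.4226, -0.1526, 0.2627]
orientation: [0.075, 3.14, 0.001]
force: [0.4, 0.8, -0.4]
opening: 0.0003
t 9.22 pos [ 0.4226 -0.1526  0.2627] turn tool deg [ 0.02  0.02 -0.32] F [ 0.4  0.8 -0.4] open 0.0003
shift cm now-axes [-0.1  -0.07  3.97] aligned axes [-0.1  -0.07  3.97]
```

View pics/c8.png

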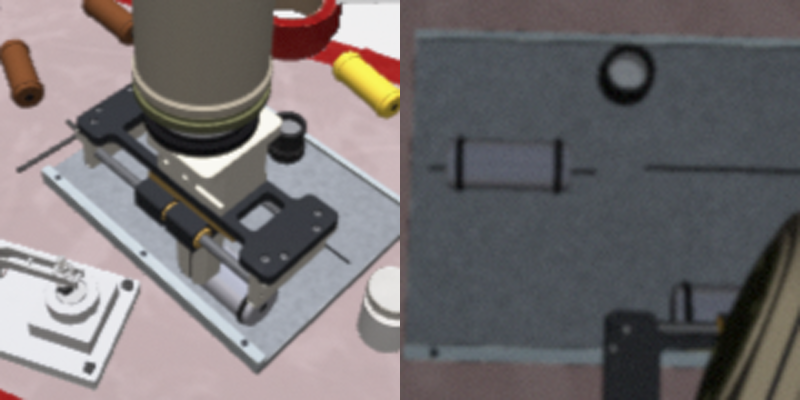

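```bash

python3 -m creep '[[[0,0,0.6],[0,0,0]],[[0,0,1.2],[0,0,0]],[[0,0,1.2],[0,0,0]],[[0,0,0.7],[0,0,0]],[[0,0,0.3],[0,0,0]],[[0,0,0],[0,0,0]]]'
python3 go.py 0.4236 -0.1534 0.223
python3 -m creep '[[[-0.25,0,0],[0,0,0]],[[-0.2,0,0],[0,0,0]],[[-0.2,0,0],[0,0,0]],[[-0.2,0,0],[0,0,0]],[[-0.2,0,0],[0,0,0]],[[-0.2,0,0],[0,0,0]],[[-0.2,0,0],[0,0,0]],[[-0.25,0,0],[0,0,0]],[[-0.25,0,0],[0,0,0]],[[-0.25,0,0],[0,0,0]],[[-0.25,0,0],[0,0,0]],[[-0.25,0,0],[0,0,0]]]'
python3 -m creep '[[[-0.25,0,0],[0,0,0]],[[-0.25,0,0],[0,0,0]],[[-0.25,0,0],[0,0,0]],[[-0.25,0,0],[0,0,0]],[[-0.25,0,0],[0,0,0]],[[-0.25,0,0],[0,0,0]],[[-0.25,0,0],[0,0,0]],[[-0.25,0,0],[0,0,0]],[[-0.25,0,0],[0,0,0]],[[-0.25,0,0],[0,0,0]],[[-0.25,0,0],[0,0,0]],[[-0.25,0,0],[0,0,0]]]'
python3 -m creep '[[[-0.25,0,0],[0,0,0]],[[-0.25,0,0],[0,0,0]],[[-0.25,0,0],[0,0,0]],[[-0.25,0,0],[0,0,0]],[[-0.25,0,0],[0,0,0]],[[-0.25,0,0],[0,0,0]],[[-0.25,0,0],[0,0,0]],[[-0.2,0,0],[0,0,0]]]'
python3 - <<'E'
from sc import *
b=read_camera('scene')['img'][:,:,::-1]
cv2.imwrite('pics/c9.png',cv2.resize(b[240:330,280:400],(800,600),interpolation=2))
E
```

```text
t: 9.82
tool_pos: [0.4228, -0.1522, 0.2217]
orientation: [-0.071, -3.139, -0.001]
force: [0.5, 0.4, 0.7]
opening: 0.0008
t 9.82 pos [ 0.4228 -0.1522  0.2217] turn tool deg [ 0.05 -0.11 -0.18] F [0.5 0.4 0.7] open 0.0008
shift cm now-axes [-0.09 -0.12 -0.13] aligned axes [-0.09 -0.12 -0.13]
t: 10.82
tool_pos: [0.4502, -0.1541, 0.2227]
orientation: [0.072, 3.141, 0.0]
force: [0.3, 0.8, -0.2]
opening: 0.0005
t: 11.82
tool_pos: [0.4801, -0.1555, 0.2227]
orientation: [-0.073, -3.141, -0.0]
force: [-0.3, 0.1, -0.1]
opening: 0.0003
t: 12.48
tool_pos: [0.4997, -0.1564, 0.2227]
orientation: [0.072, 3.141, 0.0]
force: [-0.2, 0.0, -0.9]
opening: 0.0
```

View pics/c9.png

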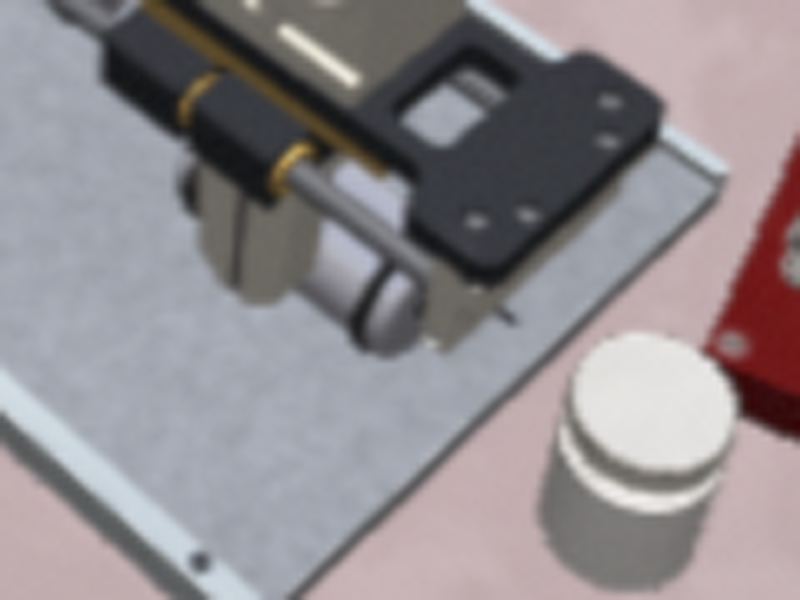

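```bash

python3 -m creep '[[[-0.2,0,0],[0,0,0]],[[-0.25,0,0],[0,0,0]],[[-0.25,0,0],[0,0,0]],[[-0.25,0,0],[0,0,0]],[[-0.25,0,0],[0,0,0]],[[-0.25,0,0],[0,0,0]],[[-0.25,0,0],[0,0,0]],[[-0.25,0,0],[0,0,0]],[[-0.25,0,0],[0,0,0]],[[-0.25,0,0],[0,0,0]],[[-0.2,0,0],[0,0,0]]]'
python3 -m creep '[[[0,0,0],[0,0,0]],[[0,0,0],[0,0,0]],[[0,0,0],[0,0,0]],[[0,0,0],[0,0,0]]]'
python3 - <<'E'
from sc import *
s=read_state(); c=read_camera('scene'); print(pl(s['tool_pos'],LB), proj(c,LB-.056*n))
b=c['img'][:,:,::-1]
cv2.imwrite('pics/c10.png',cv2.resize(b[240:330,280:400],(800,600),interpolation=2))
E
```

```text
t: 13.45
tool_pos: [0.5261, -0.1576, 0.2227]
orientation: [0.072, 3.141, -0.0]
force: [-0.1, -0.5, 0.5]
opening: 0.0008
t: 13.78
tool_pos: [0.5257, -0.1576, 0.2227]
orientation: [-0.072, -3.141, -0.0]
force: [0.6, -1.1, -0.2]
opening: 0.0005
(-30.3, -1.4) [357.52308117 287.72932339]
```

View pics/c10.png

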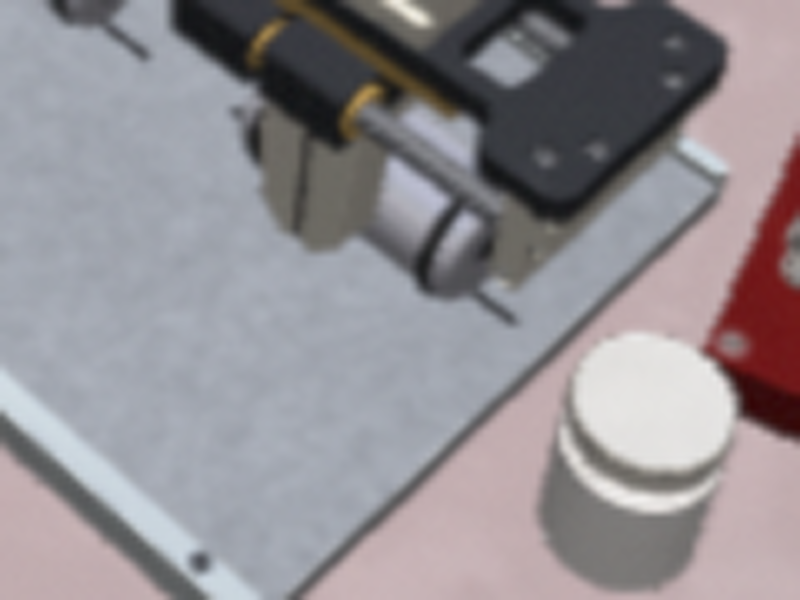

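```bash

python3 -m creep '[[[0.3,0,0],[0,0,0]],[[0.7,0,0],[0,0,0]],[[1,0,-0.6],[0,0,0]],[[1,0,-1.5],[0,0,0]],[[0,0,-3],[0,0,0]],[[0,0,-3.5],[0,0,0]],[[0,0,-3.5],[0,0,0]],[[0,1.5,-3.5],[0,0,0]],[[0,3,-2],[0,0,0]],[[0,4,0],[0,0,0]],[[0,4,0],[0,0,0]],[[0,4,0],[0,0,0]]]'
python3 -m creep '[[[0,4,0],[0,0,0]],[[0,4,0],[0,0,0]],[[0,4,0],[0,0,0]],[[0,4,0],[0,0,0]],[[0,4,0],[0,0,0]],[[0,4,0],[0,0,0]],[[0,4,0],[0,0,0]],[[0,4,0],[0,0,0]],[[0,2,0],[0,0,0]],[[0,0,0],[0,0,0]],[[0,0,0],[0,0,0]]]'
python3 meas.py
python3 - <<'E'
import sys
from sc import *
b=read_camera('top')['img'][:,:,::-1]
cv2.imwrite('pics/c11.png',cv2.resize(b[165:315,225:425],(800,600),interpolation=2))
E
```

```text
t: 14.83
tool_pos: [0.5028, 0.0098, 0.3995]
orientation: [0.074, 3.139, -0.0]
force: [1.2, -1.0, -0.1]
opening: 0.0004
t: 15.75
tool_pos: [0.5185, 0.3489, 0.3982]
orientation: [-0.069, -3.14, 0.001]
force: [-0.1, -0.7, -0.3]
opening: 0.0005
45 [310, 186, 19, 21, 173] [318.6 196.7] w z12 [ 0.6198 -0.0908  0.012 ]
45 [339, 216, 4, 23, 42] [340.9 227.5] w z12 [ 0.5596 -0.1314  0.012 ]
45 [373, 217, 5, 23, 44] [375.7 228.3] w z12 [ 0.5567 -0.1977  0.012 ]
45 [259, 218, 4, 18, 37] [260.5 227.4] w z12 [0.5629 0.022  0.012 ]
45 [294, 219, 3, 18, 29] [294.9 228.2] w z12 [ 0.56   -0.0437  0.012 ]
60 [309, 185, 21, 22, 226] [318.7 196.2] w z12 [ 0.621  -0.0909  0.012 ]
60 [327, 216, 21, 23, 116] [338.8 228.3] w z12 [ 0.558  -0.1274  0.012 ]
60 [371, 216, 7, 24, 76] [375.4 228.4] w z12 [ 0.5564 -0.1971  0.012 ]
60 [259, 218, 4, 19, 47] [260.5 227.7] w z12 [0.5622 0.022  0.012 ]
60 [292, 219, 5, 19, 59] [294.8 228.3] w z12 [ 0.5598 -0.0435  0.012 ]
60 [301, 229, 7, 2, 9] [304.2 229.8] w z12 [ 0.5566 -0.0614  0.012 ]
```

View pics/c11.png

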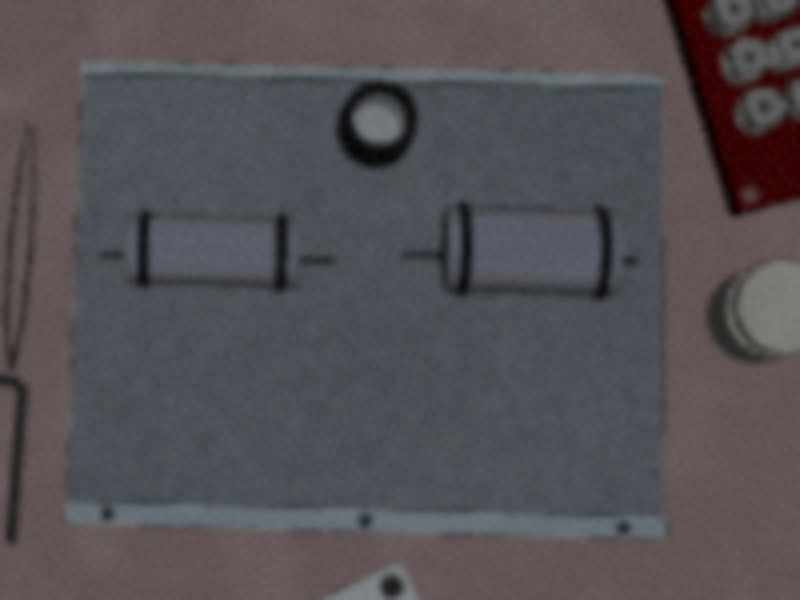

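```bash
python3 - <<'E'
from sc import *
f=lambda u,v:(225+(u+.5)/4-.5,165+(v+.5)/4-.5)
for k in range(2):
  c=read_camera('top')
  # ring silhouettes: axis height ~ mid of upper/lower edges
  for nm,z,L,a,b in [('thin',.030,LA,(260.5,227.6),(294.85,228.25)),('thick',.034,LB,(340.9,227.6),(375.6,228.3))]:
    p,q=ray(c,*a,z),ray(c,*b,z); m=(p+q)/2; d=p-q
    print(nm,pl(m,L),'yaw',np.arctan2(-d[0],d[1]).round(3))
s=read_state();print(s['t'],np.abs(s['dq']).max().round(4))
for nm,a,b in [('lineL',(100,254),(333,261)),('lineR',(403,254),(637,261))]:
    p,q=ray(c,*f(*a),.012),ray(c,*f(*b),.012);print(nm,((p+q)/2).round(4))
g=c['img'];import time
r=cv2.cvtColor(g,cv2.COLOR_RGB2GRAY).astype(float);o=cv2.cvtColor(cv2.imread('pics/top0.png'),cv2.COLOR_BGR2GRAY).astype(float)
d=(np.abs(cv2.GaussianBlur(r,(5,5),0)-cv2.GaussianBlur(o,(5,5),0)))
for nm,(x0,x1,y0,y1) in dict(loupe=(305,335,180,212),jar=(400,440,225,260),tweez=(220,240,190,258),key=(214,236,255,305)).items(): print(nm,'max diff',d[y0:y1,x0:x1].max().round(1))
E
```

```text
thin (0.2, 2.4) yaw -0.039
thick (-0.2, -3.7) yaw -0.04
thin (0.2, 2.4) yaw -0.039
thick (-0.2, -3.7) yaw -0.04
15.95 0.0045
lineL [ 0.5591 -0.0128  0.012 ]
lineR [ 0.5561 -0.1575  0.012 ]
loupe max diff 2.0
jar max diff 1.7
tweez max diff 2.1
key max diff 2.3
```

```bash
python3 -c "
from plant import *
print(close_job())"
```

```text
the job is handed in; nothing more can be done
None
```

I rolled both rollers onto the lines of their own halves with the shut fingertips, at about 30 mm/s, and handed the job in at about 16 s. The thin one lies on line_a (left) and the thick one on line_b (right).

| Last top-view check | Thin roller | Thick roller |
|---|---|---|
| Across the line | +0.2 mm | -0.2 mm |
| Along the line, from its middle | +2.4 mm | -3.7 mm |
| Angle to the line | about 0.01 rad | about 0.01 rad |

- **Ends of the lines:** the line shows at both ends of each roller.
- **At rest:** two pictures about 0.05 s apart gave the same roller positions, measured from fixed ring pixels, so this is only a weak check. I made no longer one. The roll itself shows only as changed end faces in the scene view; I did not measure the turn angle.
- **Other things:** the loupe, jar, tweezers and hex key show no change from the first picture, and the arm stands clear of everything.
- **Accuracy:** line ends in the scene camera matched the top-view positions to under 1 mm. The camera calibration itself is good to about 2 mm, and the limit across the line is 6 mm. No check failed.

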